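# Let the rotor down on the ratchet lift

## Task

The centrifuge rotor is hanging up on the hand-cranked ratchet lift. Throw the pawl's lever over to release, wind the crank up just enough for the pawl to spring clear of the ratchet wheel, then keep hold of the crank and ease the drum back slowly until the crank arm rests against its home stop with the rotor down. Let go only once it rests there: neither let it run away or drop, nor force it against a stop, and leave the other things on the bench where they are.

Things in the scene. Friction and masses are not known exactly. Their poses are not given: they have to be found in the camera images.
- lift: fixed hand-cranked rotor lift. Origin: on the table under the vertical drum axis; x away from the robot at yaw 0, y along the base to the column and rotor. Base plate 240 (x) x 530 (y) x 12 mm, y -125 to 405; white gear housing 225 x 235 mm, y -110 to 125, top at z 72; square column 40 mm wide at (50, 170), 310 mm high; beyond it the rotor, 120 mm wide, over its grey rest at (50, 290)
- drum_axis (a point): point on the drum's vertical axis, on the hub's top, z 106 mm. Ratchet wheel: 84 mm over its 14 teeth, tips 42 and roots 33 mm from the axis, z 74 to 86 mm. Crank arm above it: 16 mm wide, z 98 to 106 mm. Let go with the pawl off, the drum falls home at 5 rad/s and more; over 1.6 rad/s downwards is running away
- crank_grip (a point): centre of the upright black crank grip, a cylinder 24 mm across and 48 mm high (z 106 to 154 mm, this point at z 135 mm), rigid on the crank arm 85 mm from the drum axis; it sweeps only over the lift's -y and +x sides. The rotor's weight pulls it clockwise seen from above with 3 to 6 N at the grip; the pawl holds it
- drum (a joint): angle of drum and crank, rad, + is counter-clockwise from above and winds the rotor up (20 mm per rad). Seen from the drum axis in the lift's frame, the grip lies at the angle (this value - 0.30) from the lift's x axis. The arm meets the home stop somewhere between -1.57 and -1.31, as its screw is set, and the top stop at +0.46; it starts on a tooth near -0.23 or 0.22
- lever_post (a point): upright steel post on the end of the pawl's throw-over lever, 12 mm across, z 92 to 132 mm, this point at z 115 mm; 50 mm from the lever's pivot, which is at (-51, 45) mm in the lift's frame. At joint 0 the post is at (-72, 90) mm in that frame, thrown over at (-45, 95): it is pushed away from the robot, clockwise
- throw_lever (a joint): lever angle, rad: 0 = pawl sprung into the wheel (start), -0.55 = end stop, release (clockwise from above). Stays where left; 3 to 5 N at the post move it. At release a spring pulls the pawl outwards, but the pawl stays jammed behind its tooth while the load bears on it; winding the drum up by 0.03 to 0.05 rad lets it spring clear
- pawl_nose (a point): centre of the top of the pawl's round nose, 7 mm across, on the side of the wheel towards the lift's -x, z 90 mm: about 37 mm from the drum axis when seated between teeth, about 50 mm when sprung clear
- home_stop: steel bracket 12 x 18 mm, 38 mm high, on the housing (top at z 110 mm), 69 mm from the drum axis, origin under its centre. A screw with a rubber tip reaches 19 to 33 mm from its centre towards the crank arm, set differently each time: the tip is the arm's end stop when the rotor is down. It gives about 1 mm at 8 N; over 30 N on it is forcing it. The load alone rests on it with 4 to 8 N
- top_stop: rubber-sleeved post 12 mm across, 36 mm high, on the housing (z 72 to 108 mm), the end stop for winding up, 60 mm from the drum axis; more than 30 N on it is forcing it
- rotor (a point): centre of the rotor's underside; z 56 to 63 mm when it is down, just over its grey rest
- spanner: loose spanner 150 mm long, lying on the table between robot and lift; origin underneath
- jar: loose amber jar, 52 mm across, 70 mm high, at the lift's -y side; origin under its base
- bucket: loose aluminium cup, 64 mm across, 85 mm high, beyond the lift; origin under its base
- rotor_lid: loose aluminium rotor lid, 104 mm across, 30 mm high, lying on the base plate on the robot's side of the rotor; origin under its centre
- bottle: loose white bottle, 66 mm across, 160 mm high, beyond the rotor; origin under its base
- adapter: loose steel adapter ring, 42 mm across, 22 mm high, on the table just on the robot's side of the base plate; origin under its centre

How it is judged:
On the way, in this order (a step that is already met when the one before it is completed fails the run):
1. the pawl's lever is thrown over to release (value of joint throw_lever below -0.45 rad), for 0.1 s.
2. the pawl has sprung clear of the ratchet wheel (horizontal distance between pawl_nose and drum_axis above 0.046 m), for 0.1 s.
3. the crank arm has come down onto its home stop while the fingers are still on the crank (contact force between anything else and home_stop above 2 N and contact force between the fingers and lift above 0.5 N and value of joint drum below -1.28 rad), for 0.2 s.
At the end, for the whole second after the job is handed in: The crank arm rests still against its home stop (drum below -1.28 rad and more than 2 N on the stop), so that the rotor is down, with the pawl clear of the wheel (nose more than 46 mm from the axis) and its lever still thrown over (below -0.40 rad) (value of joint drum below -1.28 rad and contact force between anything else and home_stop above 2 N and velocity of joint drum between -0.05 and 0.05 rad/s and value of joint throw_lever below -0.4 rad and horizontal distance between pawl_nose and drum_axis above 0.046 m); the robot touches nothing.
It fails at once if the drum runs back faster than 1.6 rad/s (velocity of joint drum below -1.6 rad/s).
It fails at once if the crank is forced against its home stop with more than 30 N (contact force between anything else and home_stop above 30 N).
It fails at once if the crank is forced against its top stop with more than 30 N (contact force between anything else and top_stop above 30 N).
It fails at once if a bystander is pushed more than 30 mm (distance of any of spanner, jar, bucket, rotor_lid, bottle, adapter from where it was at the start of the episode above 0.03 m).
It also fails if it takes over 67 s, if anything falls off the work surface, if the arm or the gripper's body presses on something with over 40 N, if the wrist force passes 120 N, or if a joint passes its speed limit or range.

## Robot

A 6-joint arm with a two-finger parallel gripper is mounted at the origin on the work surface. World frame = base frame: x ahead of the robot, y to its left, z up, the work surface at z = 0. Lengths are in m, angles in rad, forces in N, time in s.
With the tool pointing down it reaches from about 0.4 to 0.925 m from the base axis. Payload 12.5 kg.
Tool frame: the origin (TCP) lies between the finger pads; the fingertips stand 25 mm ahead of it and the grasp point (between the pads) lies 6 mm ahead of it; z points along the fingers, y is the line along which they close (so a half turn about z gives the same grasp; the last joint's range is limited). The gripper opens to 95 mm and grips with 3 to 60 N. Pads are 20 mm wide; open, the fingers measure 119 mm over their backs; the gripper's body (75 mm by 180 mm) begins 59 mm behind the grasp point.
Start: joints at [1.07, 0.491, 1.559, -0, 1.092, -0.106], TCP at [0.24, 0.577, 0.24] pointing down, gripper open.
Joint ranges: [-3.1, 3.1], [-0.84, 2.19], [0.05, 2.79], [-1.13, 4.28], [0.06, 2.93], [-2.69, 2.69]. Speed limits (rad/s): [2.22, 2.22, 2.79, 3.14, 3.14, 3.14].

## Interface

Orientations are given as a 3x3 rotation matrix whose columns are the frame's x, y, z axes.
In Python, from cell import r, imaging gives the robot as it stands. Calls block until the motion is done:
- r.move_pose(position, orientation): joint-space move of the TCP to a pose.
- r.servo_line(position, orientation=None, velocity=0.15, f_stop=None): straight line of the TCP; orientation=None keeps the orientation; velocity is the mean speed in m/s. With f_stop (N) it stops when the force on the tool has changed by that much, and returns True; else False.
- r.move_joints(angles): joint-space move.
- r.move_gripper(opening, strength=None): finger opening in m; strength is the grip in N (None keeps the last); returns when the fingers have stopped.
- r.sleep(seconds).
- r.solve_ik(position, orientation): joint angles nearest the present ones, or None.
- r.get_obs(): the state.
- imaging.read_camera(name): name is "scene" or "top" or "wrist"; returns (picture, depth): 420x560x3 uint8, red, green, blue; 420x560 float32, m along the optical axis (not along the pixel's ray), 0 where there is no reading.
- imaging.camera_params(name): a dict with "fx", "fy", "cx", "cy" (pixels), "T" (4x4, takes a point from camera to world coordinates); the wrist camera has in their place "hand_eye" (4x4, takes a point from camera to tool coordinates, whose origin is the TCP and whose axes are the flange's). Camera axes: x right, y up, looking along -z (the intrinsics and any distortion apply to the point x, -y, -z); pixel columns grow to the right and rows downward; lengths in m; the calibration is good to about 2 mm. A picture is of the moment at which its call begins: read the wrist's pose just before it. camera_params takes no time and is no camera call.
A pose or a line that the arm cannot do raises r.PlanningError and nothing moves.
- r.sign_off(): hands the job in; it is judged then, once.
The state is a dict: "time_s": time; "qpos": joint angles; "dq": joint speeds; "joint_torque": joint torques, N m; "tool_pos": TCP position; "eef_rot": TCP orientation; "contact_force": force on the tool from outside, world axes, zero at the start; "moment": the same for the moment, N m; "opening": finger opening in m; "gripper_force": force on a finger pad.
Only numpy, scipy, OpenCV 4.12 (cv2) and the standard library are available. Lean on these libraries where they do the work, as an engineer would, in place of code of your own. Each camera call takes 0.05 s, during which the arm holds its last target. There are 200 camera calls.

## Working session

There is one attempt and no reset: what is moved stays moved. The work goes in short steps, each a Python script; the robot and the scene stay as the last script left them, time stands still between calls to the robot, and variables do not carry over. Pictures are saved under pics/ and viewed, at most 10 in all, crops included, and the job is handed in when it is done.

```bash
ls; mkdir -p pics; python3 - <<'E'
from cell import r, imaging
import cv2,numpy as np
for n in ["top","scene"]:
    p,d=imaging.read_camera(n); cv2.imwrite(f"pics/{n}0.png",p[:,:,::-1]); np.savez(f"{n}0.npz",p=p,d=d)
    c=imaging.camera_params(n); print(n,{k:np.round(v,4).tolist() for k,v in c.items()})
print(imaging.camera_params("wrist"))
print(r.get_obs()["time_s"],r.get_obs()["eef_rot"])
E
```

```text
pics
top {'fx': 392.0426, 'fy': 392.0426, 'cx': 273.7898, 'cy': 208.904, 'T': [[-0.0158, 0.9919, -0.1263, 0.4909], [-0.9999, -0.0159, 0.0002, -0.0487], [-0.0018, 0.1263, 0.992, 0.8634], [0.0, 0.0, 0.0, 1.0]]}
scene {'fx': 488.1569, 'fy': 488.1569, 'cx': 272.6763, 'cy': 214.0508, 'T': [[-0.3027, -0.6063, 0.7354, 1.3351], [0.9529, -0.1765, 0.2468, 0.2055], [-0.0198, 0.7754, 0.6311, 0.7105], [0.0, 0.0, 0.0, 1.0]]}
{'fx': 369.1323126912224, 'fy': 369.1323126912224, 'cx': 275.72118265905254, 'cy': 209.79917427527482, 'hand_eye': array([[ 7.49688171e-04,  9.69223814e-01,  2.46180088e-01,
         6.92477272e-02],
       [ 9.99999674e-01, -8.00219205e-04,  1.05222088e-04,
        -3.04003250e-04],
       [ 2.98981788e-04,  2.46179929e-01, -9.69224098e-01,
        -1.44881290e-01],
       [ 0.00000000e+00,  0.00000000e+00,  0.00000000e+00,
         1.00000000e+00]])}
0.1 [[-9.23070455e-01  3.84630579e-01 -5.02304795e-04]
 [ 3.84630893e-01  9.23069983e-01 -9.39073865e-04]
 [ 1.02465955e-04 -1.06003328e-03 -9.99999433e-01]]
```

View pics/top0.png

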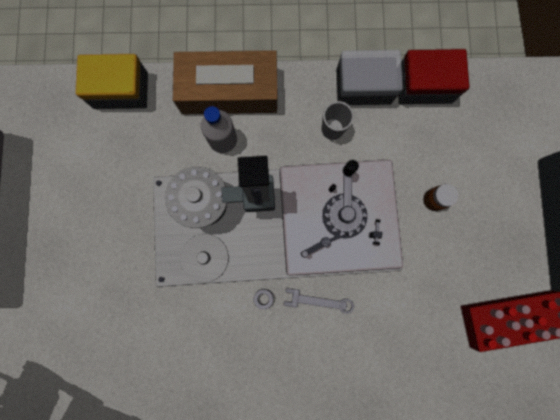

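View pics/scene0.png

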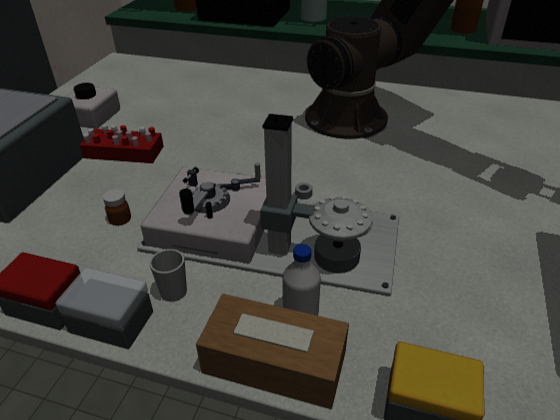

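Top view: drum hub is at about (347,214), the grip at (351,167), the lever post at about (306,254), the home stop at (377,232) and the top stop at (333,188). The crank points along lift +x, so the drum starts near +0.22. I'll get a rough pose from this, then a closer wrist view.

```bash
cat > h.py <<'E'
from cell import r, imaging
import numpy as np, cv2
def ray(c,T,uv,z):
    d=T[:3,:3]@np.array([(uv[0]-c["cx"])/c["fx"],-(uv[1]-c["cy"])/c["fy"],-1.]); o=T[:3,3]
    return o+d*(z-o[2])/d[2]
def wristT():
    o=r.get_obs(); E=np.eye(4); E[:3,:3]=o["eef_rot"]; E[:3,3]=o["tool_pos"]
    return E@imaging.camera_params("wrist")["hand_eye"]
def R(a): # tool down, closing axis (y) at world angle a
    y=np.array([np.cos(a),np.sin(a),0]); z=np.array([0,0,-1.]); return np.stack([np.cross(y,z),y,z],1)
E
python3 - <<'E'
from h import *
c=imaging.camera_params("top")
for n,uv,z in [("hub",(347,214),.106),("grip",(351,166),.154),("post",(306,254),.132),("c1",(281,166),.072),("c2",(394,160),.072),("c3",(399,268),.072),("c4",(286,273),.072)]:
    print(n,ray(c,c["T"],uv,z).round(4))
h=ray(c,c["T"],(347,214),.106)
r.move_pose([h[0]-.03,h[1]+.0,.30],R(np.pi/2))
T=wristT(); p,d=imaging.read_camera("wrist"); np.savez("w1.npz",p=p,d=d,T=T)
cv2.imwrite("pics/w1.png",cv2.resize(p[:,:,::-1],(800,600),interpolation=cv2.INTER_CUBIC))
o=r.get_obs();print(o["time_s"],o["tool_pos"],o["qpos"])
E
```

```text
hub [ 0.5751 -0.1909  0.106 ]
grip [ 0.6589 -0.1928  0.154 ]
post [ 0.4989 -0.1072  0.132 ]
c1 [ 0.6807 -0.0651  0.072 ]
c2 [ 0.6896 -0.2988  0.072 ]
c3 [ 0.4688 -0.2968  0.072 ]
c4 [ 0.4625 -0.0711  0.072 ]
3.0583 [ 0.54528003 -0.19038721  0.29996005] [-4.50288697e-01  3.67459214e-01  1.59713479e+00  4.41260790e-05
  1.17708209e+00 -2.02188611e+00]
```

View pics/w1.png

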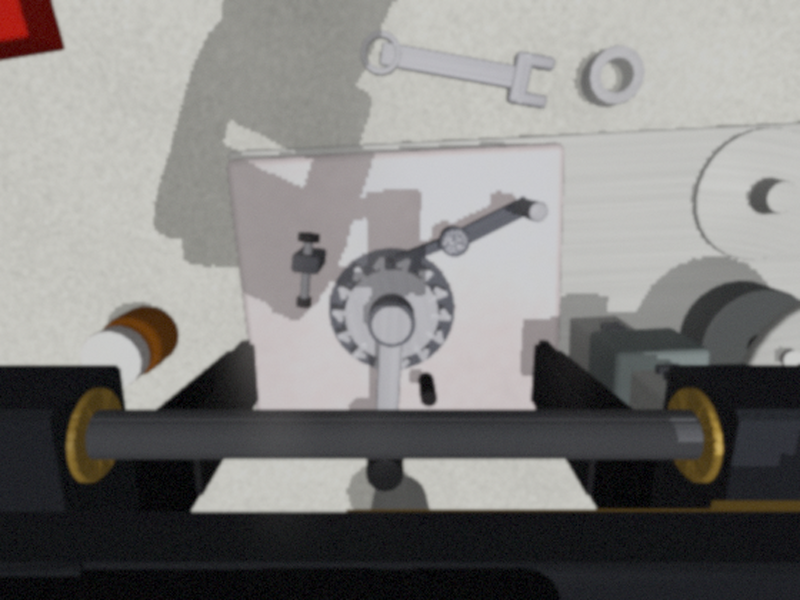

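Wrist view at 800x600, image up = towards the robot: hub top is at (392,323), grip top at (385,472), post top at (537,211) and lever pivot at (454,240). Near housing corners are (232,158) and (562,145), and the home-stop bracket is at (308,258) with its screw pointing down.

```bash
python3 - <<'E'
from h import *
c=imaging.camera_params("wrist");T=np.load("w1.npz")["T"]
f=lambda u,v,z: ray(c,T,(u*.7,v*.7),z)
h=f(392,323,.106);P={"hub":h,"grip":f(385,472,.154),"post":f(538,211,.132),"k1":f(232,158,.072),"k2":f(562,145,.072),"tipscrew":f(304,302,.098)}
for k,v in P.items(): print(k,v.round(4),"rel",(v-h)[:2].round(4),np.linalg.norm((v-h)[:2]).round(4),np.degrees(np.arctan2(*(v-h)[1::-1])).round(1))
e=P["k2"]-P["k1"];print("yaw",np.degrees(np.arctan2(-e[0],e[1])))
E
```

```text
hub [ 0.5781 -0.1918  0.106 ] rel [0. 0.] 0.0 0.0
grip [ 0.6601 -0.1959  0.154 ] rel [ 0.082  -0.0041] 0.0821 -2.9
post [ 0.5015 -0.106   0.132 ] rel [-0.0766  0.0858] 0.115 131.8
k1 [ 0.4709 -0.3012  0.072 ] rel [-0.1072 -0.1095] 0.1532 -134.4
k2 [ 0.4621 -0.0765  0.072 ] rel [-0.116   0.1152] 0.1635 135.2
tipscrew [ 0.5657 -0.2516  0.098 ] rel [-0.0124 -0.0598] 0.0611 -101.7
yaw 2.2549377583253087
```

```bash
python3 - <<'E'
from h import *
r.move_gripper(0.0,20)
r.move_pose([.472,-.103,.22],R(np.pi/2))
print(r.servo_line([.472,-.103,.126],velocity=.12,f_stop=8))
print(r.servo_line([.517,-.103,.126],velocity=.03,f_stop=10))
o=r.get_obs();print(o["tool_pos"],o["contact_force"],o["time_s"])
r.servo_line([.490,-.103,.126],velocity=.1)
r.servo_line([.480,-.103,.26],velocity=.15)
r.move_pose([.54,-.13,.30],R(np.pi/2))
T=wristT(); p,d=imaging.read_camera("wrist"); np.savez("w2.npz",p=p,d=d,T=T)
cv2.imwrite("pics/w2.png",cv2.resize(p[:,:,::-1],(800,600),interpolation=cv2.INTER_CUBIC))
c=imaging.camera_params("wrist");print(np.linalg.inv(T),r.get_obs()["time_s"])
E
```

```text
False
True
[ 0.51136896 -0.10262541  0.12540503] [-1.60838172  0.6721103   1.85994151] 7.3417
[[-5.27185891e-04  9.99999801e-01  3.46442201e-04  1.30409209e-01]
 [-9.69678442e-01 -4.26535949e-04 -2.44383995e-01  5.65098274e-01]
 [-2.44383798e-01 -4.64773328e-04  9.69678474e-01 -3.15303389e-01]
 [ 0.00000000e+00  0.00000000e+00  0.00000000e+00  1.00000000e+00]] 9.2
```

View pics/w2.png

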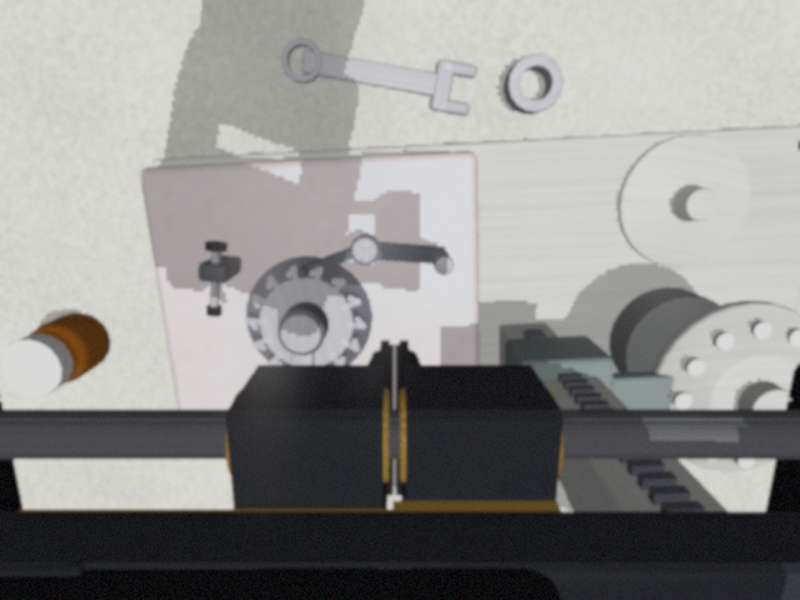

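The post has swung to (444,264) about the pivot at (365,250). I'll check the angle, and if it's good, go on to grip the crank.

```bash
cat >> h.py <<'E'
C=np.array([.577,-.191]); RAD=.085; ZT=.139; YAW=.044
def pose(a): return [C[0]+RAD*np.cos(a),C[1]+RAD*np.sin(a),ZT],R(a+np.pi/2)
E
python3 - <<'E'
from h import *
c=imaging.camera_params("wrist");T=np.load("w2.npz")["T"]
f=lambda u,v,z: ray(c,T,(u*.7,v*.7),z)[:2]
h=f(303,322,.106);q=f(445,264,.132)-h
ca,sa=np.cos(YAW),np.sin(YAW);M=np.array([[ca,sa],[-sa,ca]])
L=M@q;v=L-np.array([-.051,.045]);ang=np.arctan2(v[1],v[0])-np.arctan2(.045,-.021)
print("hub",h,"post lift",L,"lever",ang)
if ang<-.45:
    p,o=pose(-.045)
    r.move_gripper(.06,30)
    r.move_pose([p[0],p[1],.23],o)
    print(r.servo_line(p,velocity=.12,f_stop=6))
    s=r.get_obs();print("pre",s["contact_force"],s["tool_pos"])
    r.move_gripper(0.0,30)
    s=r.get_obs();print(s["opening"],s["gripper_force"],s["contact_force"],s["tool_pos"],s["time_s"])
E
```

```text
hub [ 0.57148381 -0.1908286 ] post lift [-0.03996178  0.0931443 ] lever -0.6620055758022048
False
pre [ 0.60701125 -0.68858004  0.49896255] [ 0.66222802 -0.19490283  0.14000773]
0.023731226828943273 29.999949038028717 [ 1.05228772 -2.38243372 -0.09377363] [ 0.66202375 -0.19511739  0.13908694] 12.55
```

```bash
python3 - <<'E'
from h import *
for a in (-.005,.03):
    p,o=pose(a); print(r.servo_line(p,o,velocity=.02,f_stop=20))
    s=r.get_obs();print(s["contact_force"].round(2),s["tool_pos"],s["opening"])
r.sleep(.3)
T=wristT(); p,d=imaging.read_camera("wrist"); np.savez("w3.npz",p=p,d=d,T=T)
cv2.imwrite("pics/w3.png",cv2.resize(p[:,:,::-1],(800,600),interpolation=cv2.INTER_CUBIC))
print(r.get_obs()["contact_force"],r.get_obs()["time_s"])
E
```

```text
False
[ 0.32 -3.45  1.58] [ 0.66208628 -0.19163487  0.13906962] 0.023326762380918593
False
[-1.08 -4.57  1.8 ] [ 0.66199798 -0.18863089  0.13910523] 0.023490267138405806
[ 0.53733994 -4.86486942  1.71276098] 13.5167
```

View pics/w3.png

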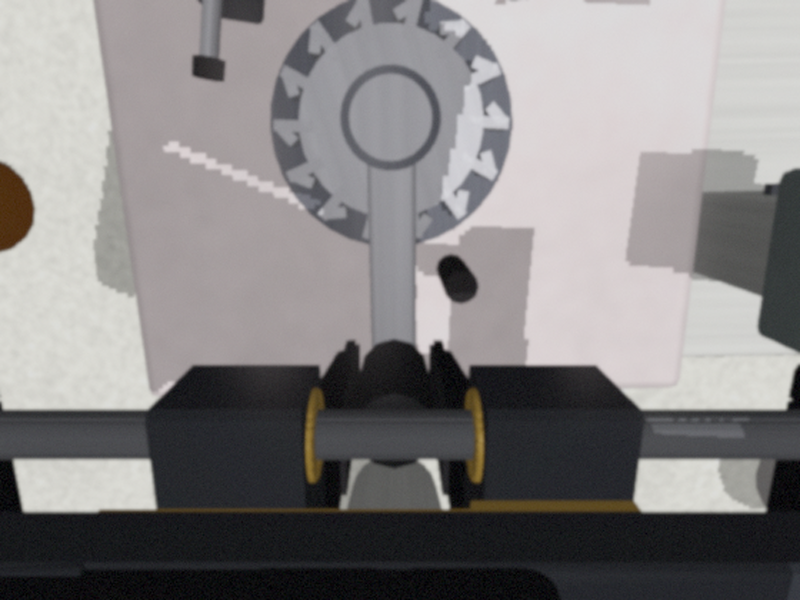

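The load (about 4.8 N) is now on the gripper after winding up 0.075 rad. Gripping and hub look sound: hub at (390,117), grip between the pads at (395,400). I'll lower past the tooth while watching the tangential force.

```bash
cat >> h.py <<'E'
def ft(a,n=5):
    v=[]
    for _ in range(n): v.append(r.get_obs()["contact_force"][:2]@[-np.sin(a),np.cos(a)]); r.sleep(.02)
    return np.mean(v)
E
python3 - <<'E'
from h import *
a=.03
for i in range(4):
    a-=.04; p,o=pose(a); b=r.servo_line(p,o,velocity=.02,f_stop=12); f=ft(a); print(round(a,3),f.round(2),b)
    if f>-1.5 or b: print("STOP");break
else:
    while a>-1.40:
        a-=.085; p,o=pose(a); b=r.servo_line(p,o,velocity=.03,f_stop=12); f=ft(a); s=r.get_obs(); print(round(a,3),f.round(2),s["contact_force"].round(1),round(s["time_s"],1))
        if f>-1 or b: print("STOP");break
E
```

```text
-0.01 -4.38 False
-0.05 -4.33 False
-0.09 -4.26 False
-0.13 -3.56 False
-0.215 -3.28 [ 3.9 -5.   2.2] 15.6
-0.3 -3.16 [ 3.2 -4.1  1. ] 16.1
-0.385 -2.51 [ 4.2 -4.3  1.3] 16.5
-0.47 -1.74 [ 5.2 -4.4  1.9] 17.0
-0.555 -1.9 [ 3.1 -5.7  0.8] 17.5
-0.64 -1.38 [ 5.  -4.2  0.5] 18.0
-0.725 -0.72 [ 4.5 -4.3  1. ] 18.4
STOP
```

Tangential force fades while the radial force grows. That means a small centre error is building strain, so I'll re-measure the hub from here.

```bash
python3 - <<'E'
from h import *
s=r.get_obs();print(s["moment"],s["contact_force"],s["tool_pos"],s["opening"])
T=wristT(); p,d=imaging.read_camera("wrist"); np.savez("w4.npz",p=p,d=d,T=T)
cv2.imwrite("pics/w4.png",cv2.resize(p[:,:,::-1],(800,600),interpolation=cv2.INTER_CUBIC))
c=imaging.camera_params("wrist")
print("hub w3",ray(c,np.load("w3.npz")["T"],(390*.7,117*.7),.106))
np.save("T4.npy",T)
E
```

```text
[-0.95477585 -0.66143832 -0.25188263] [ 4.47180891 -4.28976612  1.0038868 ] [ 0.64114858 -0.24749062  0.13910331] 0.023549194918413466
hub w3 [ 0.57759822 -0.19256182  0.106     ]
```

View pics/w4.png

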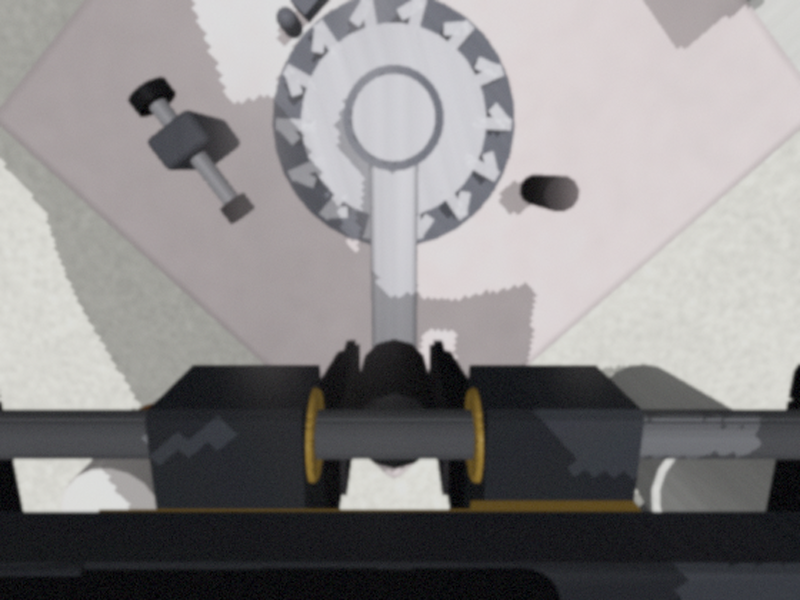

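The hub at (394,118) agrees with my centre to about 1.5 mm, and the pawl nose at (290,20) is clear, outside the rim (about 50 mm). The moment of -0.25 N m shows the pads are twisting on the grip, so net load torque is still about 3.7 N × 85 mm. I'll relieve the yaw and radius, and track total torque from here.

```bash
cat >> h.py <<'E'
def pose2(a,dy,rad):
    return [C[0]+rad*np.cos(a),C[1]+rad*np.sin(a),ZT],R(a+np.pi/2+dy)
def load(a,n=6):
    t=np.array([-np.sin(a),np.cos(a)]);e=np.array([np.cos(a),np.sin(a)]);v=[]
    for _ in range(n):
        s=r.get_obs();F=s["contact_force"][:2];v.append([F@t,F@e,s["moment"][2],F@t+s["moment"][2]/RAD]); r.sleep(.02)
    return np.mean(v,0).round(2)
E
python3 - <<'E'
from h import *
a=-.725;print(load(a))
for dy,rad in [(-.02,.0855),(-.035,.086)]:
    p,o=pose2(a,dy,rad); r.servo_line(p,o,velocity=.01); print(dy,load(a))
while a>-1.39:
    a-=.075; p,o=pose2(a,dy,rad); b=r.servo_line(p,o,velocity=.03,f_stop=12); f=load(a); print(round(a,3),f,b,r.get_obs()["time_s"])
    if f[3]>-1 or b: print("STOP");break
E
```

```text
[-0.55  6.68 -0.22 -3.17]
-0.02 [-4.41  4.29  0.07 -3.64]
-0.035 [-5.61  1.84  0.19 -3.33]
-0.8 [-5.61  1.79  0.18 -3.55] False 19.7583
-0.875 [-4.93  1.88  0.13 -3.39] False 20.225
-0.95 [-4.99  0.62  0.13 -3.48] False 20.6917
-1.025 [-5.2  -0.5   0.15 -3.42] False 21.1583
-1.1 [-4.89 -0.34  0.12 -3.46] False 21.625
-1.175 [-4.42 -0.33  0.1  -3.2 ] False 22.0917
-1.25 [-3.58 -0.52  0.07 -2.72] False 22.5583
-1.325 [-3.64 -0.52  0.03 -3.23] False 23.025
-1.4 [-3.09 -1.34 -0.01 -3.19] False 23.4917
```

```bash
python3 - <<'E'
from h import *
a=-1.40;dy,rad=-.035,.086
while a>-1.85:
    a-=.01; p,o=pose2(a,dy,rad); b=r.servo_line(p,o,velocity=.008,f_stop=8); f=load(a,8); print(round(a,3),f,b)
    if f[3]>.8 or b: print("STOP");break
r.sleep(.4);print(load(a),r.get_obs()["time_s"],r.get_obs()["tool_pos"])
T=wristT(); p,d=imaging.read_camera("wrist")
cv2.imwrite("pics/w5.png",cv2.resize(p[:,:,::-1],(800,600),interpolation=cv2.INTER_CUBIC))
E
```

```text
-1.41 [-3.17 -1.61  0.   -3.14] False
-1.42 [-3.15 -1.69 -0.02 -3.4 ] False
-1.43 [-3.3  -1.87 -0.04 -3.73] False
-1.44 [-3.16 -1.57 -0.02 -3.45] False
-1.45 [-2.87 -1.93 -0.03 -3.21] False
-1.46 [-2.91 -1.62 -0.03 -3.32] False
-1.47 [-3.12 -1.92 -0.03 -3.5 ] False
-1.48 [-2.92 -2.15 -0.04 -3.35] False
-1.49 [-2.46 -2.05 -0.06 -3.16] False
-1.5 [-2.87 -2.17 -0.03 -3.24] False
-1.51 [-2.9  -1.87 -0.04 -3.37] False
-1.52 [-2.7  -2.26 -0.06 -3.39] False
-1.53 [-2.67 -2.   -0.06 -3.41] False
-1.54 [-2.81 -2.46 -0.07 -3.66] False
-1.55 [-2.24 -1.77 -0.07 -3.05] False
-1.56 [-2.49 -2.44 -0.09 -3.5 ] False
-1.57 [-2.62 -2.48 -0.08 -3.54] False
-1.58 [-2.15 -2.32 -0.08 -3.05] False
-1.59 [-2.18 -2.64 -0.1  -3.33] False
-1.6 [-2.41 -2.83 -0.1  -3.64] False
-1.61 [ 1.95 -5.6   0.01  2.12] False
STOP
[ 1.68 -5.7   0.01  1.81] 32.2167 [ 0.57416323 -0.27595744  0.13901789]
```

View pics/w5.png

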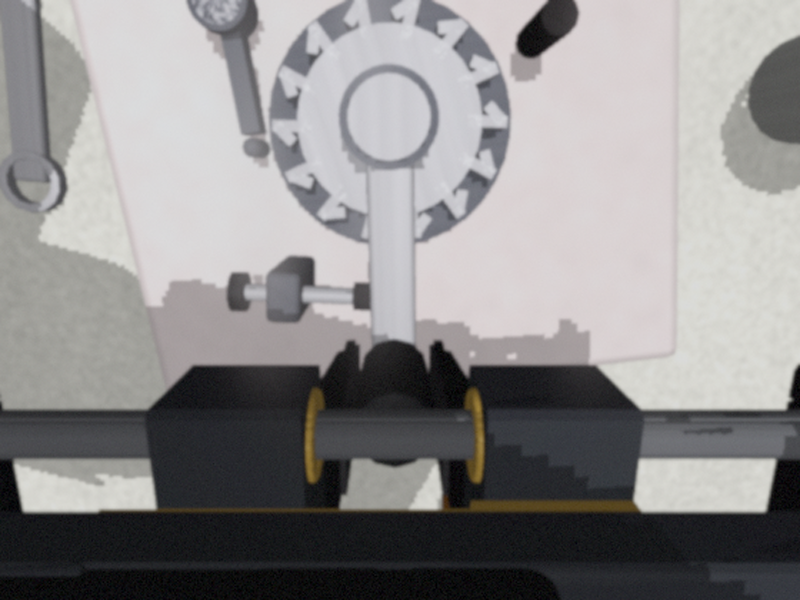

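The arm is touching the rubber tip at (362,296), the load force has reversed, and the pawl nose at (256,147) is clear. Releasing now.

```bash
python3 - <<'E'
from h import *
r.sleep(.3); r.move_gripper(.055,30)
s=r.get_obs();p=s["tool_pos"];print(s["contact_force"],s["opening"])
r.servo_line([p[0],p[1],.25],velocity=.1)
r.sleep(.5)
s=r.get_obs();print(s["time_s"],s["contact_force"])
T=wristT(); p,d=imaging.read_camera("wrist")
cv2.imwrite("pics/w6.png",p[:,:,::-1])
E
```

```text
[ 0.54865508 -0.44931551 -0.6608004 ] 0.05476346241547272
35.0667 [ 0.68023797 -0.48922953 -0.37787673]
```

View pics/w6.png

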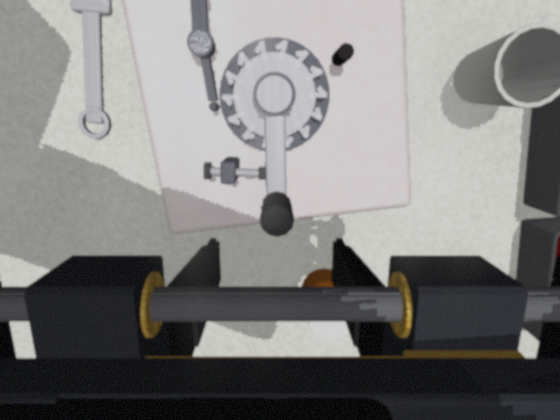

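The crank rests on the screw tip at (262,173), with the grip free at (277,213) and the pawl clear at (214,106).

```bash
python3 -c "
from cell import r
print(r.sign_off())"
```

```text
the job is handed in; nothing more can be done
None
```

I threw the lever over, wound the crank up until the pawl sprang clear, eased the crank down onto its home stop while holding it, let go and handed the job in at about 35 s; the last picture shows the crank against the stop and the pawl clear, but the hand-in returned no verdict.

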